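# Jog the microscope stage with the ball-topped lever

## Task

Jog the microscope's motorised stage: push the taller, ball-topped lever well over towards the arrow head on its box, hold it there for at least a second, then let it go back upright and leave it. Do not tilt it the opposite way, and leave the shorter lever with the flat paddle alone.

Things in the scene. Friction and masses are not known exactly. Their poses are not given: they have to be found in the camera images.
- stage_unit: White control box of the stage lever, 90 mm (x) by 140 mm (y) by 50 mm high, fixed to the bench, its x within 75 degrees of straight away from the robot. Origin at the centre of its underside, z up. The steel lever stands up out of the middle of its top, and a raised black V-shaped arrow head (50 mm wide) lies on its top near the +y end, pointing to the box's own +y: that is the direction in which to tilt the lever.
- stage_lever (a joint): Tilt of the ball-topped lever: 0 upright (spring-centred, at rest), positive towards the arrow head (+y of stage_unit), with stops at -0.5 and +0.5 rad; well over means beyond half its travel, 0.25 rad. Hinge axis along the box's x, 45 mm above the bench, 80 mm below the ball's centre. Spring 0.6 N m/rad: about 3 N at the ball at 0.4 rad; it returns in about 0.3 s without overshoot.
- stage_ball (a point): Centre of the black ball knob, 28 mm in diameter, on top of a steel stem 9 mm in diameter; 125 mm above the bench when upright, and over the middle of the box. It moves with the lever.
- focus_paddle (a point): Centre of the flat black paddle (36 mm wide, 10 mm thick, 24 mm high) on the shorter lever of the other, otherwise equal control box (focus), 95 mm above the bench over the middle of that box; it tilts in the same sprung way. To be left alone.
Not all that is in view belongs to the job. What is shaped like the stage_unit but purple is not meant.

How it is judged:
By the outcome, as a careful person would: the job done as asked, in the order asked, and still so for the second after the job is handed in, with the robot touching nothing.
It also fails if it takes over 32 s, if anything falls off the work surface, if the arm or the gripper's body presses on something with over 40 N, if the wrist force passes 120 N, or if a joint passes its speed limit or range.

## Robot

A 7-joint arm with a two-finger parallel gripper is mounted at the origin on the work surface. World frame = base frame: x ahead of the robot, y to its left, z up, the work surface at z = 0. Lengths are in m, angles in rad, forces in N, time in s.
With the tool pointing down it reaches from about 0.4 to 0.9 m from the base axis. Payload 5.6 kg.
Tool frame: the origin (TCP) lies at the very end of the fingers, on their centre line; the grasp point (between the pads) lies 19 mm behind it; z points along the fingers, y is the line along which they close (so a half turn about z gives the same grasp; the last joint's range is limited). The gripper opens to 92 mm and grips with 3 to 60 N. Pads are 20 mm wide; open, the fingers measure 128 mm over their backs; the gripper's body (75 mm by 189 mm) begins 69 mm behind the grasp point.
Start: joints at [-1.162, 0.468, -0.012, 1.603, 0.006, 1.071, -0.056], TCP at [0.284, 0.585, 0.193] pointing down, gripper open.
Joint ranges: [-2.53, 2.53], [-0.31, 2.02], [-1.57, 1.55], [0.28, 2.44], [-1.29, 4.43], [0.15, 1.84], [-2.92, 2.92]. Speed limits (rad/s): [2.57, 2.57, 3.14, 3.14, 3.14, 3.14, 3.14].

## Interface

Orientations are given as a 3x3 rotation matrix whose columns are the frame's x, y, z axes.
In Python, from cell import r, vision, workorder, finder gives the robot as it stands.
- The arm moves only by the shell command python3 -m handwheel 'ROWS'. ROWS is JSON, a list of rows, each an object with "xyz": the shift along the world's x, y, z in mm, a list of three; "twist": the turn about the world's z in degrees; "grip": the finger opening in mm, from 0 to 91.9. A call has 1 to 12 rows; each row is the pose to reach, as a shift and turn from the pose commanded when the call began; what a row does not reach only later rows make up. A row lasts 1/8 s, in which the tool goes at most 62.5 mm and 10.7 degrees, less where a joint would pass 70% of its speed; a pose out of reach is approached as far as the arm can. A call with a gripper value outside its range is refused whole. The fingers move at their own pace and stop on an object; the grip force is fixed at half the most. Time passes only in rows, so rows that repeat a pose let the fingers close. It gives the time, the measured TCP pose, the force, the opening and the grip force at its end, in the units of the state.
- r.sense(): the state, without advancing time (a new reading comes with each control period).
- vision.grab_frame(name): name is "scene" or "side" or "wrist"; returns the picture (400x640x3 uint8, red, green, blue); there is no depth.
- vision.camera_params(name): a dict with "fx", "fy", "cx", "cy" (pixels), "k1" (the pictures are not rectified: a ray, as slopes to the right and down, at radius r is drawn at 1 + k1 r^2 times it, then the intrinsics apply), "R" (3x3) and "t" (3): a world point X has camera coordinates R X + t; the wrist camera has in their place "mount" (4x4, takes a point from camera to tool coordinates, whose origin is the TCP and whose axes are the flange's). Camera axes: x right, y down, z forward; pixel columns grow to the right and rows downward; lengths in m; the calibration is good to about 2 mm. A picture is of the moment at which its call begins: read the wrist's pose just before it. camera_params takes no time and is no camera call.
- workorder.job_done(): hands the job in; it is judged then, once.
Trained networks look in the newest picture that a camera, given by its name, has taken for a name from the list of things; names that differ only in an ending like _2 or _b are one class to them, and where a whole thing is asked for, a point or a joint stands for the part that bears it (a point fixed in the world has none). Each returns a list of dicts, best first, with "p" (0 to 1); they miss things now and then, are a little off and sometimes report something else, mostly with a low value. They report only what shows in the picture. A call takes as long as a camera call. They do not tell look-alikes from the thing itself.
- finder.look_for(camera, query): "xy" ([column, row] in pixels, amid what is visible of it).
- finder.landmark_of(camera, query): "xy" ([column, row] in pixels: a listed point, or the origin of a listed thing).
The state is a dict: "time_s": time; "q": joint angles; "joint_vel": joint speeds; "tau": joint torques, N m; "ee_pos": TCP position; "ee_rot": TCP orientation; "force": force on the tool from outside, world axes, zero at the start; "torque": the same for the moment, N m; "finger_gap": finger opening in m; "grip_force": force on a finger pad.
Only numpy, scipy, OpenCV 4.12 (cv2) and the standard library are available. Lean on these libraries where they do the work, as an engineer would, in place of code of your own. Each camera call takes 0.05 s, during which the arm holds its last target. There are 200 camera calls.

## Working session

There is one attempt and no reset: what is moved stays moved. The work goes in short steps, Python scripts to look and compute and a shell command to move; the robot and the scene stay as the last step left them, time stands still between calls to the robot, and variables do not carry over. Pictures are saved under pics/ and viewed, at most 10 in all, crops included, and the job is handed in when it is done.

```bash
mkdir -p pics
cat > h.py <<'E'
import numpy as np, cv2
from cell import r, vision, workorder, finder
def cam(n):
    p=vision.camera_params(n)
    if 'R' in p: return p,np.array(p['R']),np.array(p['t'])
    s=r.sense(); M=np.array(p['mount']); Rw=np.array(s['ee_rot'])@M[:3,:3]; c=np.array(s['ee_pos'])+np.array(s['ee_rot'])@M[:3,3]
    return p,Rw.T,-Rw.T@c
def ray(c,px):
    p,R,t=c; d=np.array([(px[0]-p['cx'])/p['fx'],(px[1]-p['cy'])/p['fy']]); u=d.copy()
    for _ in range(20): u=d/(1+p['k1']*(u@u))
    return -R.T@t, R.T@np.array([u[0],u[1],1])
def atz(c,px,z):
    o,d=ray(c,px); return o+d*(z-o[2])/d[2]
def proj(c,X):
    p,R,t=c; v=R@np.array(X)+t; u=v[:2]/v[2]; u=u*(1+p['k1']*(u@u)); return [round(p['fx']*u[0]+p['cx']),round(p['fy']*u[1]+p['cy'])]
E
python3 - <<'E'
from h import *
ims=[]
for n in ('scene','side'):
    c=cam(n); im=vision.grab_frame(n); cv2.imwrite(f'pics/{n}0.png',im[:,:,::-1])
    for q,z in (('stage_ball',.125),('stage_unit',0),('focus_paddle',.095)):
        for d in finder.landmark_of(n,q)[:3]: print(n,q,round(d['p'],2),np.round(d['xy']),np.round(atz(c,d['xy'],z),3))
print(r.sense()['ee_rot'],r.sense()['time_s'])
E
```

```text
scene stage_ball 0.81 [416. 169.] [0.542 0.168 0.125]
scene stage_ball 0.73 [345. 116.] [0.349 0.174 0.125]
scene stage_unit 0.95 [404. 214.] [0.537 0.166 0.   ]
scene stage_unit 0.76 [342. 160.] [0.343 0.178 0.   ]
scene focus_paddle 0.82 [240. 297.] [ 0.543 -0.205  0.095]
scene focus_paddle 0.47 [417. 169.] [0.526 0.195 0.095]
side stage_ball 0.73 [196. 153.] [0.344 0.174 0.125]
side stage_ball 0.57 [295. 126.] [0.54  0.169 0.125]
side stage_unit 0.58 [206. 206.] [0.342 0.177 0.   ]
side stage_unit 0.56 [299. 178.] [0.544 0.168 0.   ]
side focus_paddle 0.63 [423. 265.] [ 0.542 -0.207  0.095]
[[-8.99627177e-01  4.36658838e-01 -3.86258491e-05]
 [ 4.36658833e-01  8.99627145e-01 -2.51750557e-04]
 [-7.51802433e-05 -2.43347961e-04 -9.99999968e-01]] 0.4
```

View pics/scene0.png

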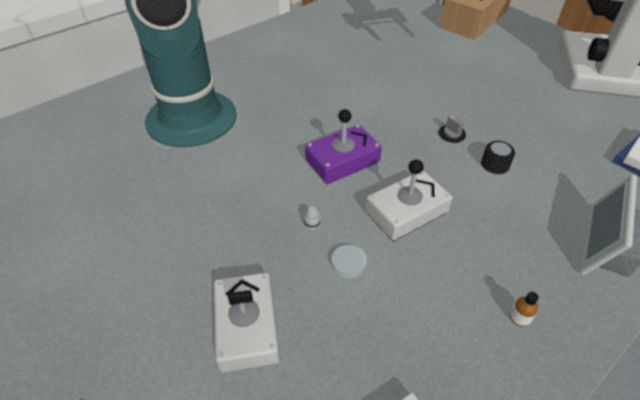

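View pics/side0.png

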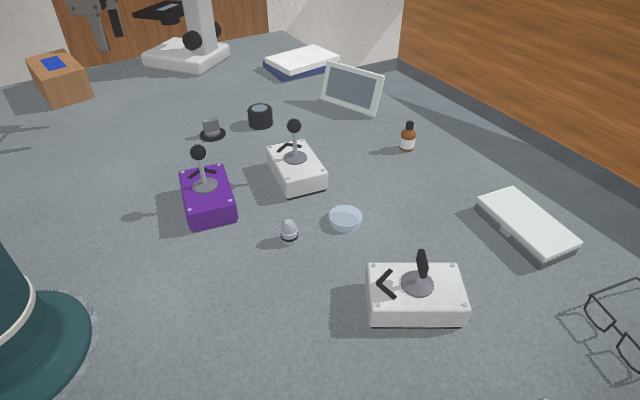

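The scene picture shows the white ball lever at (416,169), with its arrow head near (430,186). The purple look-alike is at (345,116) and the paddle box at (240,297). I'll enlarge the white box to get its yaw.

Run:
```python
from h import *
a=cv2.imread('pics/scene0.png')[150:250,350:470]; b=cv2.imread('pics/side0.png')[105:205,245:345]
cv2.imwrite('pics/z.png',np.vstack([cv2.resize(a,(480,300)[:0] or (360,300),interpolation=3),cv2.resize(b,(300,300),interpolation=3)]) if 0 else np.hstack([cv2.resize(a,(432,360),interpolation=3),cv2.resize(b,(360,360),interpolation=3)]))
# yaw fit: overlap of projected top outline with white pixels
c={n:cam(n) for n in('scene','side')}
for n in c:
    im=cv2.imread(f'pics/{n}0.png'); 
    for yaw in range(-75,76,15):
        y=np.radians(yaw); ey=np.array([-np.sin(y),np.cos(y)])
        print(n,yaw,proj(c[n],[*(np.array([.541,.168])+.05*ey),.052]),end=' ')
    print()
```

```text
scene -75 [434, 208] scene -60 [437, 203] scene -45 [437, 198] scene -30 [435, 193] scene -15 [432, 188] scene 0 [428, 184] scene 15 [422, 181] scene 30 [416, 179] scene 45 [409, 178] scene 60 [402, 178] scene 75 [396, 180] 
side -75 [315, 149] side -60 [310, 147] side -45 [304, 145] side -30 [298, 145] side -15 [292, 145] side 0 [287, 147] side 15 [281, 149] side 30 [277, 151] side 45 [274, 154] side 60 [273, 158] side 75 [273, 161]
```

View pics/z.png

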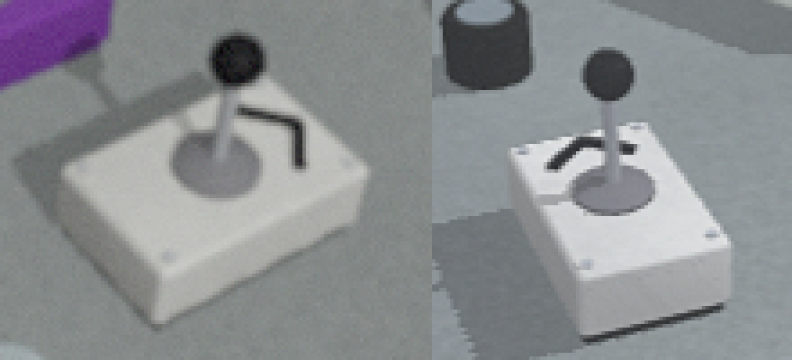

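Run:
```python
from h import *
f=lambda c,P,o,z:[atz(c,np.array(p)/3.6+o,z)[:2] for p in P]
S=f(cam('scene'),[(300,122),(240,108),(302,167),(62,175),(155,265),(368,178)],[350,150],.052)
D=f(cam('side'),[(583-432,138),(552-432,168),(634-432,150),(580-432,277),(733-432,240),(510-432,150)],[245,105],.052)
for L in(S,D):
    t=L[0]-(L[1]+L[2])/2; m=lambda v:round(np.degrees(np.arctan2(v[1],v[0])),1)
    print(np.round(L,3).tolist(),'arrow',m(t),'edges',[m(L[4]-L[3]),m(L[5]-L[4]),m(L[5]-L[3])])
c=(cam('scene'),cam('side')); A=[];b=[]
for k,px in zip(c,([416,167],[294.5,126])):
    o,d=ray(k,np.array(px,float)); d/=np.linalg.norm(d); P=np.eye(3)-np.outer(d,d); A.append(P); b.append(P@o)
print(np.linalg.solve(sum(A),sum(b)))
```

```text
[[0.547, 0.227], [0.519, 0.211], [0.57, 0.203], [0.493, 0.103], [0.566, 0.096], [0.597, 0.223]] arrow 82.5 edges [np.float64(-5.5), np.float64(76.6), np.float64(49.1)]
[[0.547, 0.229], [0.517, 0.209], [0.568, 0.202], [0.485, 0.106], [0.572, 0.095], [0.504, 0.239]] arrow 78.2 edges [np.float64(-7.5), np.float64(115.2), np.float64(81.9)]
[0.53902372 0.1707499  0.12515982]
```

The two views agree: the arrow points along about 81° in world, and the ball is at (0.540, 0.170, 0.125). I'll close the gripper and travel high to a pose behind the ball, on the side away from the arrow.

```bash
python3 -m handwheel '[{"xyz":[0,-20,50],"twist":2,"grip":0},{"xyz":[25,-65,50],"twist":6,"grip":0},{"xyz":[50,-115,50],"twist":10,"grip":0},{"xyz":[75,-165,50],"twist":14,"grip":0},{"xyz":[100,-215,50],"twist":17,"grip":0},{"xyz":[125,-265,50],"twist":17,"grip":0},{"xyz":[150,-315,50],"twist":17,"grip":0},{"xyz":[175,-365,50],"twist":17,"grip":0},{"xyz":[205,-415,50],"twist":17,"grip":0},{"xyz":[230,-455,50],"twist":17,"grip":0},{"xyz":[246,-480,50],"twist":17,"grip":0},{"xyz":[246,-480,50],"twist":17,"grip":0}]'
python3 - <<'E'
from h import *
s=r.sense(); R=np.array(s['ee_rot']); print(s['ee_pos'],np.degrees(np.arctan2(R[1,1],R[0,1])),s['finger_gap'],s['time_s'])
c=cam('wrist'); cv2.imwrite('pics/w1.png',vision.grab_frame('wrist')[:,:,::-1])
for q,z in (('stage_ball',.125),('stage_unit',0)):
    for d in finder.landmark_of('wrist',q)[:3]: print(q,round(d['p'],2),np.round(d['xy']),np.round(atz(c,d['xy'],z),3))
E
```

```text
time_s: 1.9
ee_pos: [0.5307, 0.1023, 0.2431]
ee_rot: [[-0.987, 0.159, 0.0], [0.159, 0.987, -0.001], [-0.001, -0.001, -1.0]]
force: [-0.4, 0.9, -0.6]
finger_gap: 0.0002
grip_force: 0.0
[0.53072311 0.10228377 0.24314138] 80.83867722340338 0.000223424692478253 1.9
stage_ball 0.58 [390. 182.] [0.538 0.17  0.125]
stage_unit 0.67 [371. 159.] [0.539 0.172 0.   ]
```

View pics/w1.png

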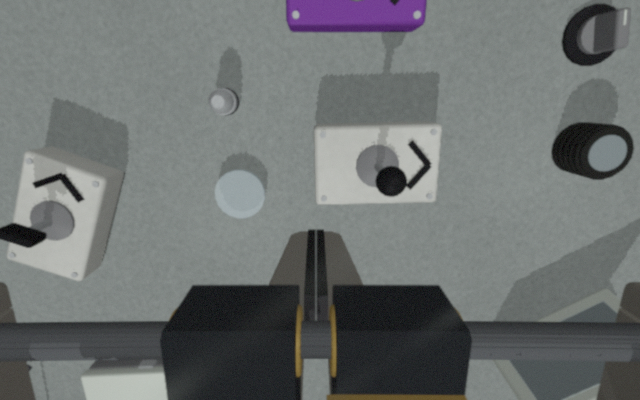

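The wrist picture shows the ball at (390,182) and the arrow at (420,165) pointing to the image right, which is tool +y. The fingers are on the opposite side of the ball. Next I'll descend, then approach slowly.

```bash
python3 -m handwheel '[{"xyz":[-3,0,-50],"twist":0,"grip":0},{"xyz":[-3,0,-100],"twist":0,"grip":0},{"xyz":[-3,0,-135],"twist":0,"grip":0},{"xyz":[-2,10,-135],"twist":0,"grip":0},{"xyz":[0,20,-135],"twist":0,"grip":0},{"xyz":[1,30,-135],"twist":0,"grip":0},{"xyz":[2,40,-135],"twist":0,"grip":0},{"xyz":[4,50,-135],"twist":0,"grip":0},{"xyz":[5,55,-135],"twist":0,"grip":0},{"xyz":[5,55,-135],"twist":0,"grip":0}]'
python3 - <<'E'
from h import *
cv2.imwrite('pics/s2.png',cv2.resize(vision.grab_frame('scene')[110:260,310:510,::-1],(800,600)))
E
```

```text
time_s: 3.3
ee_pos: [0.535, 0.1611, 0.1092]
ee_rot: [[-0.988, 0.154, 0.001], [0.154, 0.988, 0.001], [-0.0, 0.001, -1.0]]
force: [-1.0, -0.8, 5.8]
finger_gap: 0.0005
grip_force: 2.3
```

View pics/s2.png

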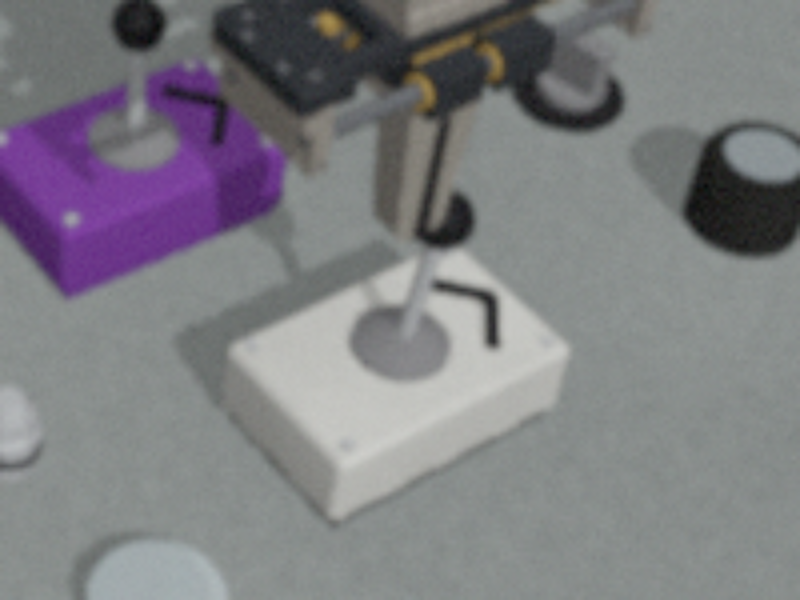

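The scene picture shows the fingertips against the ball at about (445,218), and the lever is leaning slightly towards the arrow. I'll push on about 20 mm and check.

```bash
python3 -m handwheel '[{"xyz":[1,6,0],"twist":0,"grip":0},{"xyz":[2,12,0],"twist":0,"grip":0},{"xyz":[3,18,0],"twist":0,"grip":0},{"xyz":[3,20,0],"twist":0,"grip":0}]'
python3 - <<'E'
from h import *
a=vision.grab_frame('scene')[120:240,350:470,::-1]; b=vision.grab_frame('side')[85:205,235:355,::-1]
cv2.imwrite('pics/s3.png',np.hstack([cv2.resize(a,(400,400)),cv2.resize(b,(400,400))]))
for t in (0,.1,.2,.3,.4,.5):
    X=np.array([.539,.170,.045])+80e-3*np.array([.15*np.sin(t),.989*np.sin(t),np.cos(t)])
    print(t,((np.array(proj(cam('scene'),X))-[350,120])*10/3).round(),((np.array(proj(cam('side'),X))-[235,85])*10/3+[400,0]).round())
E
```

```text
time_s: 3.85
ee_pos: [0.5379, 0.1797, 0.1078]
ee_rot: [[-0.988, 0.154, -0.0], [0.154, 0.988, -0.001], [-0.0, -0.001, -1.0]]
force: [-0.6, -2.4, 0.1]
finger_gap: 0.0001
grip_force: 0.9
0 [220. 157.] [600. 137.]
0.1 [230. 153.] [593. 133.]
0.2 [243. 150.] [590. 127.]
0.3 [253. 147.] [587. 123.]
0.4 [263. 147.] [583. 123.]
0.5 [270. 147.] [580. 123.]
```

View pics/s3.png

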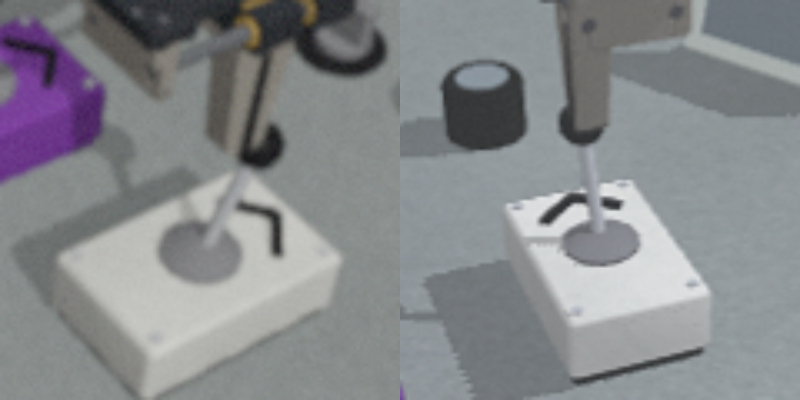

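The ball sits at (262,147), matching about 0.35 rad, and the 2.4 N push force agrees. I'll go a few mm further and hold for 1.5 s (12 rows of 1/8 s), with the last two kept still.

```bash
python3 -m handwheel '[{"xyz":[0,3,0],"twist":0,"grip":0},{"xyz":[0,3,0],"twist":0,"grip":0},{"xyz":[0,3,0],"twist":0,"grip":0},{"xyz":[0,3,0],"twist":0,"grip":0},{"xyz":[0,3,0],"twist":0,"grip":0},{"xyz":[0,3,0],"twist":0,"grip":0},{"xyz":[0,3,0],"twist":0,"grip":0},{"xyz":[0,3,0],"twist":0,"grip":0},{"xyz":[0,3,0],"twist":0,"grip":0},{"xyz":[0,3,0],"twist":0,"grip":0},{"xyz":[0,3,0],"twist":0,"grip":0},{"xyz":[0,3,0],"twist":0,"grip":0}]'
python3 -m handwheel '[{"xyz":[-1,-10,0],"twist":0,"grip":0},{"xyz":[-3,-20,0],"twist":0,"grip":0},{"xyz":[-4,-30,0],"twist":0,"grip":0},{"xyz":[-6,-40,0],"twist":0,"grip":0},{"xyz":[-8,-55,0],"twist":0,"grip":0},{"xyz":[-11,-75,0],"twist":0,"grip":0},{"xyz":[-12,-80,20],"twist":0,"grip":0},{"xyz":[-12,-80,70],"twist":0,"grip":0},{"xyz":[-12,-80,120],"twist":0,"grip":0},{"xyz":[-12,-80,120],"twist":0,"grip":0},{"xyz":[-12,-80,120],"twist":0,"grip":0}]'
python3 - <<'E'
from h import *
a=vision.grab_frame('scene')[120:240,350:470,::-1]; b=vision.grab_frame('side')[85:205,235:355,::-1]
cv2.imwrite('pics/s4.png',np.hstack([cv2.resize(a,(400,400)),cv2.resize(b,(400,400))]))
E
```

```text
time_s: 5.45
ee_pos: [0.538, 0.1828, 0.1082]
ee_rot: [[-0.988, 0.155, 0.0], [0.155, 0.988, 0.0], [-0.0, 0.0, -1.0]]
force: [1.3, -2.7, 0.5]
finger_gap: 0.0004
grip_force: 1.1
time_s: 6.82
ee_pos: [0.5251, 0.1019, 0.2274]
ee_rot: [[-0.988, 0.155, -0.001], [0.155, 0.988, -0.0], [0.001, -0.0, -1.0]]
force: [-0.0, 1.1, 0.2]
finger_gap: 0.0001
grip_force: 0.0
```

View pics/s4.png

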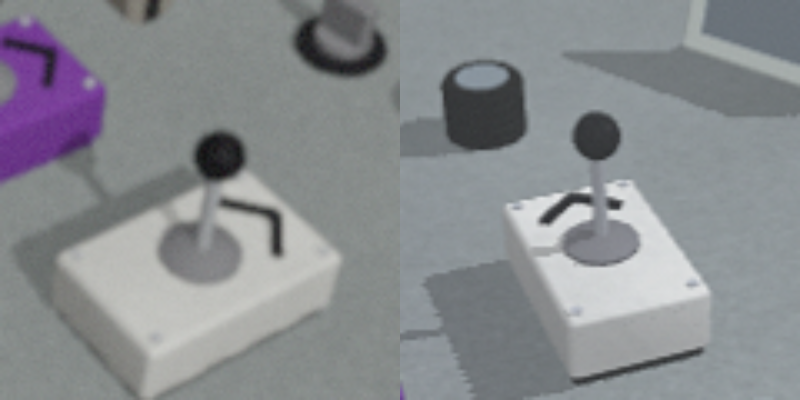

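The lever is upright again, with the ball at (220,155) in the scene crop and (597,137) in the side crop, and the gripper is clear of it.

```bash
python3 -c "
from cell import workorder; print(workorder.job_done())"
```

```text
the job is handed in; nothing more can be done
None
```

I tilted the ball-topped lever to about 0.38 rad towards its arrow head, held it there for about 1.5 s, and let it spring back upright. The arm is clear and never went near the paddle lever, and the job was handed in at about 7 s.

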